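Light over the bell drawer

ROBOT

A 6-joint arm with a two-finger parallel gripper is mounted at the origin on the work surface. World frame = base frame: x ahead of the robot, y to its left, z up, the work surface at z = 0. Lengths are in m, angles in rad, forces in N, time in s.
With the tool pointing down it reaches from about 0.35 to 0.975 m from the base axis. Payload 17.4 kg.
Tool frame: the origin (TCP) lies midway between the tips of the shut fingers; the grasp point (between the pads) lies 19 mm behind it; x points along the fingers, z is the direction in which the jaws open and shut, and the axes are right-handed (so a half turn about x gives the same grasp; the last joint's range is limited). The gripper opens to 85 mm and grips with 20 to 120 N. Pads are 22 mm wide; open, the fingers measure 114 mm over their backs; the gripper's body (76 mm by 85 mm) begins 54 mm behind the grasp point. The pads swing forward as they close: fully open they stand 13 mm farther back than shut.
Start: joints at [-1.17, 0.116, 1.442, -0, 1.584, -0.038], TCP at [0.287, -0.611, 0.231] pointing down, gripper open.
Joint ranges: [-2.83, 2.83], [-0.83, 2.19], [0.07, 2.5], [-1.14, 4.28], [0.01, 3], [-2.97, 2.97]. Speed limits (rad/s): [1.89, 1.89, 2.22, 3.14, 3.14, 3.14].

INTERFACE

Orientations are given as a rotation vector (axis times angle).
In Python, from bench import bot gives the robot as it stands.
- The arm moves only by the shell command python3 -m jog 'ROWS' [OPENING] [FORCE]. ROWS is JSON, a list of rows, each a list of 6 numbers: the shift along the tool's x, y, z each as a share of 0.5 m, from -1 to 1, then the turn, a rotation vector about the tool's x, y, z each as a share of 180 degrees, from -1 to 1. In form: [[x, y, z, ax, ay, az], ...]. A call has 1 to 12 rows; each row shifts and turns the commanded pose from where the row before left it, along the tool's axes as they then stand; what a row does not reach is not made up. A row lasts 1/10 s, in which the tool goes at most 50 mm and 8.59 degrees, less where a joint would pass 70% of its speed; a pose out of reach is approached as far as the arm can. A call with a number of a shift or a turn outside -1 to 1 is refused whole. A call with a gripper value outside its range is refused whole. OPENING is the opening in per cent of the stroke, from 0 (shut) to 100 (fully open), set as the call begins (- or left out, the last holds). The fingers move at their own pace and stop on an object; FORCE is the grip in N (left out, the last holds). Time passes only in rows, so rows that do not move let the fingers close. It gives the time, the measured TCP pose, the force and the opening at its end, in the units of the state.
- bot.sense(): the state, without advancing time (a new reading comes with each control period).
- bot.snapshot(name): name is "scene" or "side" or "wrist"; returns a dict with "image" (480x640x3 uint8, red, green, blue), "intrinsics" (3x3 intrinsics, pixels), "camera_from_world" (4x4, takes a point from world to camera coordinates). Camera axes: x right, y up, looking along -z (the intrinsics and any distortion apply to the point x, -y, -z); pixel columns grow to the right and rows downward; lengths in m; the calibration is good to about 2 mm. A picture is of the moment at which its call begins. There is no depth.
- bot.sign_off(): hands the job in, once; it reports no verdict.
The state is a dict: "time": time; "joint_pos": joint angles; "joint_vel": joint speeds; "joint_efforts": joint torques, N m; "ee_pos": TCP position; "eef_rot": TCP orientation; "contact_force": force on the tool from outside, world axes, zero at the start; "torque": the same for the moment, N m; "finger_gap": opening from 0.0 (shut) to 1.0 (fully open).
Only numpy, scipy, OpenCV 4.12 (cv2) and the standard library are available. Lean on these libraries where they do the work, as an engineer would, in place of code of your own. Each camera call takes 0.05 s, during which the arm holds its last target. There are 200 camera calls.

TASK

Pull the upper drawer of the green drawer unit out to its stop, then take the grey bar-shaped bike light out of the wooden tray, carry it over the standing pegboard and shine it on the chrome bell lying in the drawer: hold the light level, centred over the bell, its long side in line with the drawer's sliding direction and its underside about 2 cm above the top of the drawer's front. Finish while still holding it there, motionless, the drawer fully out and the light touching nothing but the gripper. Do not touch the bell in the drawer, do not bump the pegboard, and leave the yellow oil bottle and the blue patch tin where they are.

Things in the scene. Friction and masses are not known exactly. Their poses are not given: they have to be found in the camera images.
- unit: Green plastic unit with two drawers one above the other, fixed to the table, 170 deep x 180 wide x 135 mm high. Origin: middle of the front of the housing, at table level; +x points into the unit, so the drawers pull out along its -x; z up. It stands left or right of the pegboard, turned up to 0.25 rad.
- drawer (a joint): Travel of the upper drawer in m: 0 closed, 0.110 at its stop, fully out; starts at 0 to 0.01. It slides with about 1 to 2 N of friction and stays where it is left.
- drawer_handle (a point): Middle of the upper drawer's handle: a black round bar 11 mm thick, 80 mm long, parallel to the drawer front and to the table, centred 42 mm in front of the drawer's front face (36 mm clear gap behind it), 29 mm below the top of the unit. It can be pinched from above with one finger behind the bar. Two 10 mm round stems carry it, 36 mm either side of its middle.
- drawer_edge (a point): Middle of the top of the upper drawer's 12 mm thick front panel, the drawer's highest edge (the unit's top is 9 mm higher, the drawer's side walls 4 mm lower). Its x axis is the sliding direction. It moves with the drawer. The drawer inside is 142 x 156 mm, its floor 50 mm below this point; behind the front lie two equal bays side by side (70 mm long), divided by thin walls; the inside is black.
- bell: Chrome bike bell, a dome of 48 mm diameter and 34 mm height, loose in the left or right front bay of the upper drawer (a flat 40 mm steel spoke key lies in the other bay). Its top is well below the drawer's edge; hidden until the drawer is out, and moves with it. Origin: centre of its underside.
- light: Bike light of hard grey silicone, a bar 90 (x) x 30 (y) x 36 mm (z), about 0.12 kg, two black bands and a red button on top, lens window on its underside, lying loose lens down in the wooden tray, long axis roughly along the tray. Origin: centre of its underside; x along its length, z up.
- tray: Wooden tray, fixed, outside 160 (x) x 130 (y) x 30 mm high, walls 6 mm, floor 6 mm. Origin: centre of its underside.
- pegboard: Small pegboard panel standing on edge between tray and drawer unit, fixed, 220 long (x) x 10 mm thick, 130 mm high, on a foot 80 mm wide; tools hang on it, reaching up to 26 mm either side of its middle plane. Origin: centre of its foot's underside; x along the panel.
- oil: Yellow oil bottle, 38 mm diameter, 105 mm tall, loose, standing on the robot's side of the pegboard. Origin: centre of its underside.
- patch_tin: Blue patch tin, 90 x 55 x 24 mm, lying loose on the table to the robot's right. Origin: centre of its underside.
- spoke_key: Flat steel spoke key, disc 40 mm diameter x 10 mm, loose in the drawer bay beside the bell. Origin: centre of its underside.
Things that resemble listed ones, but are neither listed nor needed, are in the scene too. Leave any pink, purple or turquoise look-alike of the light alone.

How it is judged:
By the outcome, as a careful person would: the job done as asked, in the order asked, and still so for the second after the job is handed in, while the arm keeps its last pose, push and grip.
It also fails if it takes over 59 s, if anything falls off the work surface, if the arm or the gripper's body presses on something with over 40 N, if the wrist force passes 120 N, or if a joint passes its speed limit or range.

## Working session

There is one attempt and no reset: what is moved stays moved. The work goes in short steps, Python scripts to look and compute and a shell command to move; the robot and the scene stay as the last step left them, time stands still between calls to the robot, and variables do not carry over. Pictures are saved under pics/ and viewed, about 8 in all and at most 12, crops included, and the job is handed in when it is done.

```bash
mkdir -p pics; python3 - <<'E'
from bench import bot
import cv2,numpy as np,pickle
s=bot.sense(); print({k:np.round(v,3).tolist() for k,v in s.items()})
for n in ["scene","side"]:
    d=bot.snapshot(n); pickle.dump(d,open(f"pics/{n}0.pkl","wb")); cv2.imwrite(f"pics/{n}0.png",d["image"][:,:,::-1])
    print(n,d.keys(),np.round(d["intrinsics"],1).tolist(),np.round(np.linalg.inv(d["camera_from_world"]),3).tolist())
E
```

```text
{'time': 0.0, 'joint_pos': [-1.17, 0.116, 1.442, -0.0, 1.584, -0.038], 'joint_vel': [0.001, 0.0, -0.001, -0.0, 0.002, -0.0], 'joint_efforts': [0.003, -73.199, -63.248, 0.0, 0.006, -0.0], 'ee_pos': [0.287, -0.611, 0.231], 'eef_rot': [0.881, 1.386, -0.88], 'contact_force': [-1.057, -0.059, -0.911], 'torque': [-0.008, -0.021, -0.014], 'finger_gap': 1.0}
scene dict_keys(['image', 'intrinsics', 'camera_from_world']) [[435.5, 0.0, 323.0], [0.0, 435.5, 233.6], [0.0, 0.0, 1.0]] [[0.707, -0.541, 0.457, 0.951], [0.708, 0.534, -0.463, -0.477], [0.007, 0.65, 0.76, 0.776], [0.0, 0.0, 0.0, 1.0]]
side dict_keys(['image', 'intrinsics', 'camera_from_world']) [[459.8, 0.0, 319.0], [0.0, 459.8, 239.7], [0.0, 0.0, 1.0]] [[-0.998, 0.046, -0.031, 0.522], [-0.052, -0.585, 0.809, 0.678], [0.019, 0.81, 0.586, 0.654], [0.0, 0.0, 0.0, 1.0]]
```

View pics/scene0.png

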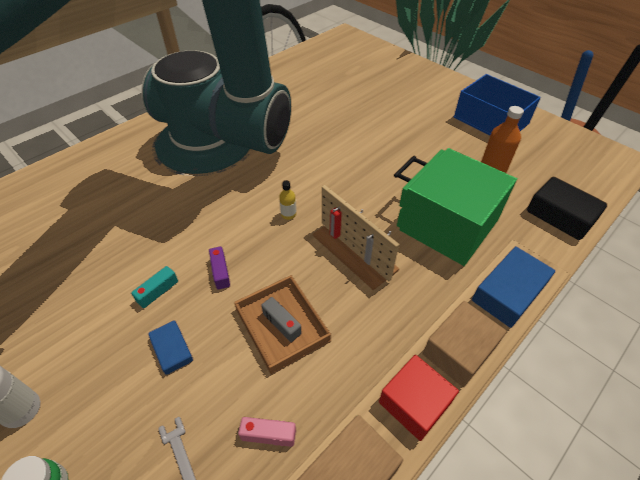

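View pics/side0.png

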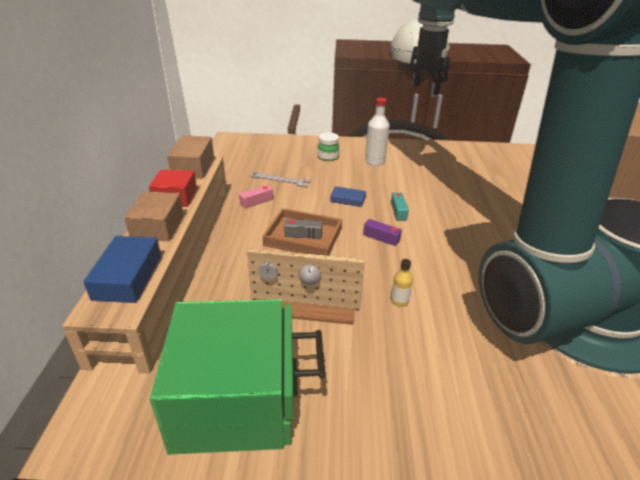

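Scene view: grey light at (281,318) in the tray (282,325). It could be confused with the turquoise (155,287), purple (219,267) and pink (267,432) look-alikes, or with the patch tin (170,346). The grey one in the tray fits the description. The unit is at (457,205), its handle at (410,170), the oil bottle at (288,200) and the pegboard at (358,238). In the side view the handle is at (321,353). Next, a close crop to check the choice and pick pixels.

```bash
python3 - <<'E'
import cv2,numpy as np
a=cv2.imread("pics/scene0.png");b=cv2.imread("pics/side0.png")
def crop(im,x,y,w,h,s):
    c=cv2.resize(im[y:y+h,x:x+w],None,fx=s,fy=s,interpolation=cv2.INTER_CUBIC)
    for u in range((x+9)//10*10,x+w,10):
        cv2.line(c,((u-x)*s,0),((u-x)*s,4 if u%50 else 12),(255,255,255),1)
        if u%20==0: cv2.putText(c,str(u),((u-x)*s+1,14),0,.3,(0,255,255),1)
    for v in range((y+9)//10*10,y+h,10):
        cv2.line(c,(0,(v-y)*s),(4,(v-y)*s),(255,255,255),1)
        if v%20==0: cv2.putText(c,str(v),(5,(v-y)*s+4),0,.3,(0,255,255),1)
    return c
o=np.zeros((600,800,3),np.uint8)
def put(c,x,y): o[y:y+c.shape[0],x:x+c.shape[1]]=c
put(crop(a,390,140,133,100,3),0,0); put(crop(a,230,270,100,100,3),400,0)
put(crop(b,155,290,180,75,2),0,310);put(crop(b,155,365,180,70,2),0,460)
put(crop(b,235,200,140,98,3),370,304)
cv2.imwrite("pics/c1.png",o)
E
```

```text
(no output)
```

View pics/c1.png

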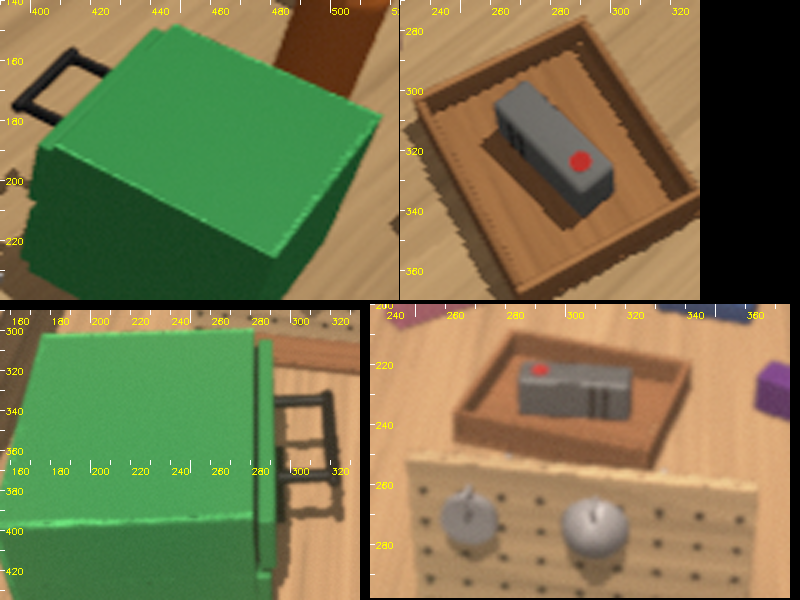

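```bash
cat > h.py <<'E'
import numpy as np,pickle
from scipy.optimize import least_squares
from scipy.spatial.transform import Rotation as R
def proj(d,P):
    P=np.atleast_2d(P); T=d["camera_from_world"]; c=P@T[:3,:3].T+T[:3,3]
    q=np.c_[c[:,0],-c[:,1],-c[:,2]]@d["intrinsics"].T
    return q[:,:2]/q[:,2:]
def world(p,M): # p=x,y,yaw ; M local pts
    c,s=np.cos(p[2]),np.sin(p[2]); M=np.atleast_2d(M)
    return np.c_[p[0]+c*M[:,0]-s*M[:,1],p[1]+s*M[:,0]+c*M[:,1],M[:,2]]
def fit(obs,p0):  # obs: list of (d, local pts, pixels)
    f=lambda p:np.concatenate([(proj(d,world(p,m))-px).ravel() for d,m,px in obs])
    r=least_squares(f,p0,loss="soft_l1"); return r.x,np.abs(r.fun if 0 else f(r.x)).reshape(-1,2).max(1)
def ray(d,uv,z):
    T=np.linalg.inv(d["camera_from_world"]);k=np.linalg.inv(d["intrinsics"])@[*uv,1]
    v=T[:3,:3]@[k[0],-k[1],-k[2]];o=T[:3,3];return o+v*(z-o[2])/v[2]
def load(n): return pickle.load(open(f"pics/{n}.pkl","rb"))
E
python3 - <<'E'
from h import *
a,b=load("scene0"),load("side0"); np.set_printoptions(precision=4,suppress=True)
def box(l,w,z): return np.array([[x*l,y*w,z] for x,y in((-.5,.5),(.5,.5),(.5,-.5),(-.5,-.5))])
U=box(.17,.18,.135)+[.085,0,0]  # FL,BL,BR,FR
# scene: FL(449,148.7) BL? 
us=[(449,148.7),(517,179.3),(482,225.3),(408.3,189)]
ub=[(281.5,392),(155,398),(176,302),(281.5,300)]
for n,(x,y) in {"u":(0,0)}.items():
    for q in us: print(ray(a,q,.135))
    for q in ub: print("b",ray(b,q,.135))
r=fit([(a,U,us),(b,U,ub)],[.45,.2,0]);print("unit",r)
h=[(ray(a,q,.106)) for q in((414.3,157.3),(396,175))]+[ray(b,q,.106) for q in((323.5,376.5),(319,331.5))];print("handle",np.array(h))
u=r[0];print("handle pred closed",world(u,[[-.042,.04,.106],[-.042,-.04,.106]]))
for q in ((271.7,297),(300.7,324.3),(291,334.3),(262.3,304.3)):print("L",ray(a,q,.042))
for q in((285,219.3),(322,220.7),(322.3,227.3),(284.7,226.3)):print("Lb",ray(b,q,.042))
for q in((292.7,276),(330,332.7),(269.3,367.3),(235,303.3)):print("T",ray(a,q,.03))
for q in((283,210),(342,220.7),(329,247),(263.3,236.7)):print("Tb",ray(b,q,.03))
for q in((322,188),(396,270)):print("P",ray(a,q,.13))
for q in((364,261.3),(247.7,251)):print("Pb",ray(b,q,.13))
print("oil",ray(a,(287,184),.105),ray(b,(405,264),.105))
E
```

```text
[0.5878 0.3072 0.135 ]
[0.7525 0.3246 0.135 ]
[0.7712 0.1527 0.135 ]
[0.6049 0.1313 0.135 ]
b [0.5803 0.3073 0.135 ]
b [0.7423 0.3271 0.135 ]
b [0.7692 0.1501 0.135 ]
b [0.6009 0.1333 0.135 ]
unit (array([0.5911, 0.2188, 0.1178]), array([2.3471, 1.4744, 1.1703, 1.7199, 0.5907, 5.6671, 0.7073, 1.6496]))
handle [[0.5318 0.2561 0.106 ]
 [0.5408 0.1756 0.106 ]
 [0.5264 0.2566 0.106 ]
 [0.5373 0.1706 0.106 ]]
handle pred closed [[0.5447 0.2536 0.106 ]
 [0.5541 0.1742 0.106 ]]
L [ 0.5552 -0.2175  0.042 ]
L [ 0.6394 -0.2179  0.042 ]
L [ 0.6419 -0.2448  0.042 ]
L [ 0.555  -0.2413  0.042 ]
Lb [ 0.6397 -0.2441  0.042 ]
Lb [ 0.5504 -0.2452  0.042 ]
Lb [ 0.5484 -0.2172  0.042 ]
Lb [ 0.6371 -0.2142  0.042 ]
T [ 0.5405 -0.1489  0.03  ]
T [ 0.6861 -0.1866  0.03  ]
T [ 0.6575 -0.312   0.03  ]
T [ 0.5088 -0.2743  0.03  ]
Tb [ 0.6518 -0.3043  0.03  ]
Tb [ 0.502  -0.2673  0.03  ]
Tb [ 0.5302 -0.157   0.03  ]
Tb [ 0.6841 -0.1851  0.03  ]
P [0.4702 0.0064 0.13  ]
P [ 0.7182 -0.05    0.13  ]
Pb [0.4634 0.0155 0.13  ]
Pb [0.6801 0.0011 0.13  ]
oil [ 0.3873 -0.0217  0.105 ] [ 0.3825 -0.0137  0.105 ]
```

```bash
cat >> h.py <<'E'
def plan(s,xyz,jaw): # jaw: desired yaw of tool z (mod pi), tool x down
    r=R.from_rotvec(s["eef_rot"]); M=r.as_matrix(); z=M[:,2]
    cur=np.arctan2(z[1],z[0]); d=(jaw-cur+np.pi/2)%np.pi-np.pi/2
    # desired R: x down, z=(c,s,0)
    a=cur+d; Z=np.array([np.cos(a),np.sin(a),0]);X=np.array([0,0,-1.]);T=np.c_[X,np.cross(Z,X),Z]
    rv=(r.inv()*R.from_matrix(T)).as_rotvec()
    D=np.array(xyz)-s["ee_pos"]
    print("ee",np.round(s["ee_pos"],4),"q",np.round(s["joint_pos"],2),"F",np.round(s["contact_force"],1),"gap",round(float(s["finger_gap"]),3),"t",round(float(s["time"]),2),"jawyaw",round(float(cur),4))
    print("turn shares",np.round(rv/np.pi,4),"| shift shares in target frame",np.round(T.T@D/.5,4),"in current",np.round(M.T@D/.5,4))
E
python3 - <<'E'
from h import *
from bench import bot
s=bot.sense(); print(R.from_rotvec(s["eef_rot"]).as_matrix().round(3))
plan(s,[.534,.215,.23],.115)
E
```

```text
[[-0.     0.905  0.425]
 [ 0.001  0.425 -0.905]
 [-1.     0.    -0.001]]
ee [ 0.2867 -0.6109  0.2306] q [-1.17  0.12  1.44 -0.    1.58 -0.04] F [-0.2  0.1  0.2] gap 0.994 t 0.1 jawyaw -1.132
turn shares [-3.969e-01 -3.000e-04 -2.000e-04] | shift shares in target frame [1.3000e-03 1.5841e+00 6.8090e-01] in current [ 0.0027  1.1495 -1.2851]
```

```bash
python3 -m jog '[[-0.04,0,0,-0.033,0,0],[-0.06,0,0,-0.033,0,0],[-0.06,0,0,-0.033,0,0],[0,0,0,-0.033,0,0],[0,0,0,-0.033,0,0],[0,0,0,-0.033,0,0],[0,0,0,-0.033,0,0],[0,0,0,-0.033,0,0],[0,0,0,-0.033,0,0],[0,0,0,-0.033,0,0],[0,0,0,-0.033,0,0],[0,0,0,-0.033,0,0]]' 47 60
python3 -m jog '[[0,0.04,0.02,0,0,0],[0,0.07,0.03,0,0,0],[0,0.07,0.03,0,0,0],[0,0.07,0.03,0,0,0],[0,0.07,0.03,0,0,0],[0,0.07,0.03,0,0,0],[0,0.07,0.03,0,0,0],[0,0.07,0.03,0,0,0],[0,0.07,0.03,0,0,0],[0,0.07,0.03,0,0,0],[0,0.07,0.03,0,0,0],[0,0.07,0.03,0,0,0]]'
python3 -m jog '[[0,0.07,0.03,0,0,0],[0,0.07,0.03,0,0,0],[0,0.07,0.03,0,0,0],[0,0.07,0.03,0,0,0],[0,0.07,0.03,0,0,0],[0,0.07,0.03,0,0,0],[0,0.07,0.03,0,0,0],[0,0.07,0.03,0,0,0],[0,0.07,0.03,0,0,0],[0,0.05,0.03,0,0,0],[0,0.02,0.01,0,0,0],[0,0,0,0,0,0]]'
python3 - <<'E'
from h import *
from bench import bot
import cv2
s=bot.sense(); plan(s,[.534,.215,.15],.115)
d=bot.snapshot("wrist");pickle.dump(d,open("pics/wrist1.pkl","wb"));cv2.imwrite("pics/wrist1.png",d["image"][:,:,::-1])
E
```

```text
time: 1.3
ee_pos: [0.2867, -0.611, 0.3108]
eef_rot: [-0.091, 1.569, 0.092]
contact_force: [0.5, -0.3, -0.6]
finger_gap: 0.468
time: 2.5
ee_pos: [0.4154, -0.1875, 0.3112]
eef_rot: [-0.088, 1.569, 0.088]
contact_force: [1.0, -0.9, -0.3]
finger_gap: 0.472
time: 3.7
ee_pos: [0.5303, 0.1769, 0.3106]
eef_rot: [-0.089, 1.57, 0.089]
contact_force: [-0.3, -0.3, 0.1]
finger_gap: 0.477
ee [0.5303 0.1769 0.3106] q [ 0.28 -0.15  1.57 -0.    1.72  0.16] F [-0.3 -0.3  0.1] gap 0.477 t 3.7 jawyaw 0.1136
turn shares [-0.0005 -0.0004  0.0001] | shift shares in target frame [0.3212 0.0749 0.0161] in current [0.3212 0.075  0.0164]
```

View pics/wrist1.png

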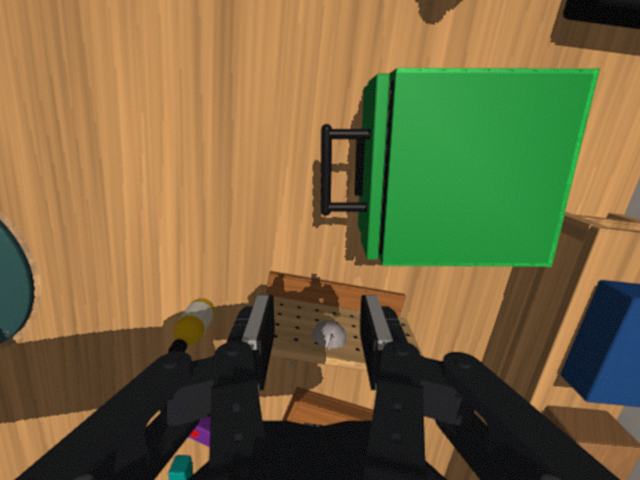

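Wrist view: handle bar from (326,128) to (326,212), housing top corners (397,69), (599,69), (552,265), (383,265). The bar looks square to the jaws. I'll triangulate with these pixels added.

```bash
python3 - <<'E'
from h import *
from bench import bot
a,b,w=load("scene0"),load("side0"),load("wrist1"); np.set_printoptions(precision=4,suppress=True)
print("h",ray(w,(326,128),.106),ray(w,(326,211),.106))
U=np.array([[0,.09,.135],[.17,.09,.135],[.17,-.09,.135],[0,-.09,.135]])
us=[(449,148.7),(517,179.3),(482,225.3),(408.3,189)];ub=[(281.5,392),(176,302),(281.5,300)];uw=[(397,69),(599,69),(552,265),(383,265)]
for o in ([(w,U,uw)],[(a,U,us),(b,U[[0,2,3]],ub),(w,U,uw)]):
    p,e=fit(o,[.59,.22,.11]);print(p,e)
t=np.array([-.057,0,.106]);print(world(p,t))
plan(bot.sense(),[.534,.215,.087],p[2])
E
```

```text
h [0.5304 0.2564 0.106 ] [0.5403 0.1752 0.106 ]
[0.5921 0.2209 0.1129] [0.8164 1.2785 2.0249 1.9824]
[0.592  0.2207 0.1134] [1.7181 1.4315 0.6219 1.0048 1.801  1.2614 0.882  1.0753 1.0025 2.1159
 2.1388]
[[0.5354 0.2143 0.106 ]]
ee [0.5301 0.176  0.3109] q [ 0.27 -0.15  1.57 -0.    1.72  0.16] F [0.4 0.4 0.1] gap 0.471 t 3.75 jawyaw 0.1128
turn shares [-0.0002 -0.0003  0.0001] | shift shares in target frame [0.4478 0.0767 0.0166] in current [0.4478 0.0769 0.0169]
```

```bash
python3 -m jog '[[0.02,0.04,0.01,0,0,0],[0.04,0.037,0.01,0,0,0],[0.06,0,0,0,0,0],[0.06,0,0,0,0,0],[0.06,0,0,0,0,0],[0.06,0,0,0,0,0],[0.05,0,0,0,0,0],[0.04,0,0,0,0,0],[0.03,0,0,0,0,0],[0.025,0,0,0,0,0],[0,0,0,0,0,0],[0,0,0,0,0,0]]'
python3 -m jog '[[0,0,0,0,0,0],[0,0,0,0,0,0],[0,0,0,0,0,0],[0,0,0,0,0,0],[0,0,0,0,0,0],[0,0,0,0,0,0],[0,0,0,0,0,0],[0,0,0,0,0,0]]' 0 60
```

```text
time: 4.95
ee_pos: [0.5362, 0.2153, 0.0895]
eef_rot: [-0.088, 1.568, 0.088]
contact_force: [0.1, 0.4, -0.2]
finger_gap: 0.47
time: 5.75
ee_pos: [0.5363, 0.2156, 0.0898]
eef_rot: [-0.088, 1.568, 0.088]
contact_force: [-1.4, -1.6, 7.0]
finger_gap: 0.104
```

```bash
python3 -m jog '[[0,0,-0.01,0,0,0],[0,0,-0.02,0,0,0],[0,0,-0.02,0,0,0],[0,0,-0.02,0,0,0],[0,0,-0.02,0,0,0],[0,0,-0.02,0,0,0],[0,0,-0.02,0,0,0],[0,0,-0.02,0,0,0],[0,0,-0.02,0,0,0],[0,0,-0.02,0,0,0],[0,0,-0.01,0,0,0],[0,0,0,0,0,0]]'
python3 -m jog '[[0,0,-0.004,0,0,0],[0,0,-0.004,0,0,0],[0,0,-0.004,0,0,0],[0,0,0,0,0,0]]'
```

```text
time: 6.95
ee_pos: [0.4363, 0.2045, 0.0898]
eef_rot: [-0.088, 1.567, 0.089]
contact_force: [-0.9, -0.0, 6.3]
finger_gap: 0.097
time: 7.35
ee_pos: [0.4307, 0.2039, 0.0898]
eef_rot: [-0.088, 1.567, 0.089]
contact_force: [-1.3, 0.9, 7.6]
finger_gap: 0.102
```

```bash
python3 -m jog '[[0,0,-0.004,0,0,0],[0,0,0,0,0,0]]'; python3 -m jog '[[0,0,-0.003,0,0,0],[0,0,0,0,0,0]]';python3 - <<'E'
from h import *
from bench import bot
import cv2
for n in ["scene","side"]:
    d=bot.snapshot(n); pickle.dump(d,open(f"pics/{n}2.pkl","wb")); 
    if n=="scene": A=d["image"][100:280,340:530]
    else: B=d["image"][270:450,150:390]
cv2.imwrite("pics/c2.png",np.hstack([cv2.resize(A,None,fx=1.8,fy=1.8),cv2.resize(B,None,fx=1.8,fy=1.8)])[:,:,::-1])
E
```

```text
time: 7.55
ee_pos: [0.4291, 0.2037, 0.0898]
eef_rot: [-0.087, 1.567, 0.089]
contact_force: [2.0, 1.4, 6.6]
finger_gap: 0.103
time: 7.75
ee_pos: [0.429, 0.2037, 0.0899]
eef_rot: [-0.087, 1.563, 0.089]
contact_force: [18.5, 4.2, -3.2]
finger_gap: 0.103
```

View pics/c2.png

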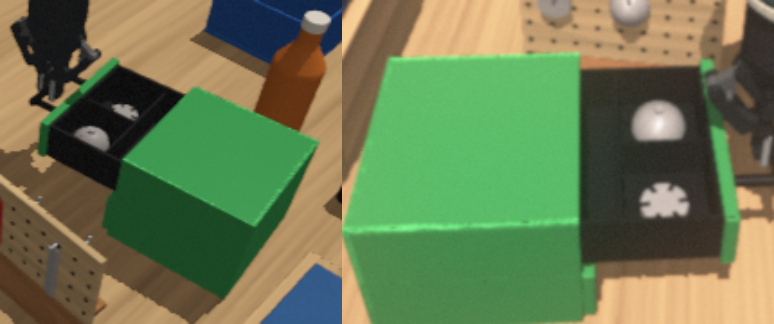

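Drawer at its stop (18 N reaction). The bell is in the pegboard-side front bay: scene px ≈(391,177), side px ≈(326,339). Release and lift.

```bash
python3 -m jog '[[0,0,0,0,0,0],[0,0,0,0,0,0],[0,0,0,0,0,0],[0,0,0,0,0,0],[0,0,0,0,0,0]]' 47
python3 -m jog '[[-0.02,0,0,0,0,0],[-0.03,0,0,0,0,0],[-0.05,0,0,0,0,0],[-0.06,0,0,0,0,0],[-0.06,0,0,0,0,0],[-0.06,0,0,0,0,0],[-0.06,0,0,0,0,0],[-0.05,0,0,0,0,0],[-0.03,0,0,0,0,0],[0,0,0,0,0,0]]'
python3 - <<'E'
from h import *
from bench import bot
import cv2
s=bot.sense(); plan(s,[.596,-.231,.3],-np.pi/2)
for n in ["scene","side","wrist"]:
    d=bot.snapshot(n);pickle.dump(d,open(f"pics/{n}3.pkl","wb"));cv2.imwrite(f"pics/{n}3.png",d["image"][:,:,::-1])
    globals()[n]=d["image"]
A=cv2.resize(scene[130:230,350:450],None,fx=3,fy=3);B=cv2.resize(side[290:430,240:370],None,fx=2.3,fy=2.3);W=cv2.resize(wrist,None,fx=.6,fy=.6)
o=np.zeros((600,800,3),np.uint8);o[:300,:300]=A;o[:B.shape[0],310:310+B.shape[1]]=B
o[310:598,:384]=W;
c=cv2.resize(wrist[60:310,250:500],(400,400)[:2]);o[325-125:600,400:]=c
cv2.imwrite("pics/c3.png",o[:,:,::-1])
E
```

```text
time: 8.35
ee_pos: [0.4269, 0.2032, 0.0887]
eef_rot: [-0.088, 1.569, 0.088]
contact_force: [-0.1, -0.5, 0.3]
finger_gap: 0.474
time: 9.35
ee_pos: [0.4274, 0.2034, 0.3014]
eef_rot: [-0.087, 1.566, 0.089]
contact_force: [0.2, -0.6, -0.5]
finger_gap: 0.472
ee [0.4274 0.2034 0.3014] q [ 0.39 -0.34  1.75  0.    1.73  0.28] F [ 0.2 -0.6 -0.5] gap 0.472 t 9.35 jawyaw 0.1121
turn shares [-0.4643  0.0011  0.0005] | shift shares in target frame [ 0.0028 -0.3372 -0.8687] in current [ 0.0027 -0.901   0.2379]
```

View pics/wrist3.png

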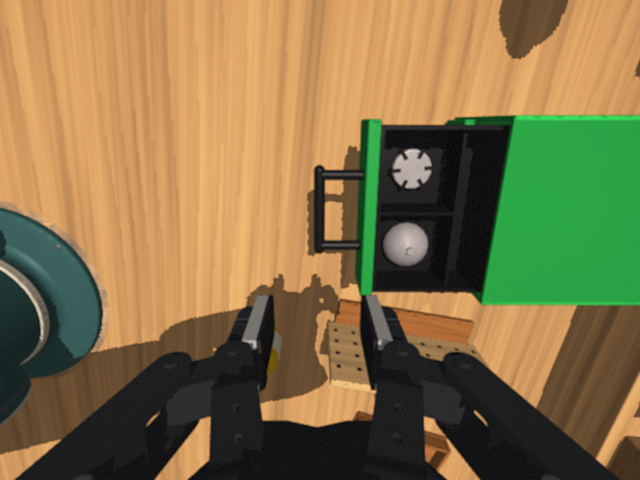

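Wrist view: drawer out, bell at (405,244), spoke key at (412,169), front panel from (371,122) to (366,292), handle from (319,172) to (319,248). The handle was released cleanly. Next I locate the bell by segmentation in all three views.

```bash
python3 - <<'E'
from h import *
import cv2
np.set_printoptions(precision=4,suppress=True)
D={n:load(n+"3") for n in("scene","side","wrist")}
u=np.array([.592,.2207,.1134])
print("edge pred (travel .11)",world(u,[-.122+.006,0,.126])," front bay R", world(u,[-.11+.035,-.04,.08]))
C=[]
for n,g in(("scene",(391,177)),("side",(325,339)),("wrist",(405,244))):
    im=D[n]["image"]; hsv=cv2.cvtColor(im,cv2.COLOR_RGB2HSV)
    m=((hsv[...,1]<60)&(hsv[...,2]>70)).astype(np.uint8)
    k,l,st,ce=cv2.connectedComponentsWithStats(m)
    i=l[g[1],g[0]]; pts=np.argwhere(l==i)[:,::-1].astype(np.float32); (c,r)=cv2.minEnclosingCircle(pts)
    print(n,i,st[i],ce[i],c,r,[ray(D[n],c,z)for z in(.085,.095)])
    C.append((n,np.array(st[i][:2])+np.array(st[i][2:4])/2-.5))
# fit silhouettes bbox centers with a dome model: ellipsoidal half dome base z0, r .024,h .034
t=np.linspace(0,2*np.pi,40);ph=np.linspace(0,np.pi/2,12)
P=np.array([[.024*np.cos(p)*np.cos(q),.024*np.cos(p)*np.sin(q),.076+.034*np.sin(p)] for p in ph for q in t])
def f(x,n):
    q=proj(D[n],P+[x[0],x[1],0]);return (q.min(0)+q.max(0))/2
for sel in(C,[C[2]],[C[0]],[C[1]]):
    r=least_squares(lambda x:np.concatenate([f(x,n)-c for n,c in sel]),[.5,.17]);print([n for n,_ in sel],r.x,r.fun)
x=r.x
w=D["wrist"];print("panel top mid wrist",ray(w,(372,121),.126),ray(w,(366,293),.126),"handle",ray(w,(319,172),.106),ray(w,(319,248),.106))
E
```

```text
edge pred (travel .11) [[0.4767 0.2076 0.126 ]]  front bay R [[0.522  0.1725 0.08  ]]
scene 57 [381 170  20  14 170] [391.6824 175.7471] (390.5, 177.5) 10.12432861328125 [array([0.5244, 0.18  , 0.085 ]), array([0.5305, 0.1705, 0.095 ])]
side 220 [310 325  31  24 615] [325.2033 337.4699] (325.22540283203125, 339.6191711425781) 15.41049861907959 [array([0.5269, 0.168 , 0.085 ]), array([0.5268, 0.177 , 0.095 ])]
wrist 15 [ 384  222   44   44 1530] [405.668  243.5889] (405.6276550292969, 243.4574432373047) 22.326662063598633 [array([0.5287, 0.1728, 0.085 ]), array([0.5256, 0.176 , 0.095 ])]
['scene', 'side', 'wrist'] [0.529 0.17 ] [-1.5423  3.9048 -1.2217  4.5041 -1.1117  0.8898]
['wrist'] [0.53   0.1712] [0. 0.]
['scene'] [0.523 0.183] [0. 0.]
['side'] [0.5274 0.1603] [0. 0.]
panel top mid wrist [0.4652 0.2934 0.126 ] [0.4862 0.1287 0.126 ] handle [0.4251 0.2422 0.106 ] [0.4339 0.1647 0.106 ]
```

```bash
python3 -m jog '[[0,0,0,-0.03,0,0],[0,0,0,-0.039,0,0],[0,0,0,-0.04,0,0],[0,0,0,-0.04,0,0],[0,0,0,-0.04,0,0],[0,0,0,-0.04,0,0],[0,0,0,-0.04,0,0],[0,0,0,-0.04,0,0],[0,0,0,-0.04,0,0],[0,0,0,-0.04,0,0],[0,0,0,-0.04,0,0],[0,0,0,-0.035,0,0]]' 70 40
python3 -m jog '[[0,-0.01,-0.04,0,0,0],[0,-0.028,-0.07,0,0,0],[0,-0.028,-0.07,0,0,0],[0,-0.028,-0.07,0,0,0],[0,-0.028,-0.07,0,0,0],[0,-0.028,-0.07,0,0,0],[0,-0.028,-0.07,0,0,0],[0,-0.028,-0.07,0,0,0],[0,-0.028,-0.07,0,0,0],[0,-0.028,-0.07,0,0,0],[0,-0.028,-0.07,0,0,0],[0,-0.02,-0.05,0,0,0]]'
python3 - <<'E'
from h import *
from bench import bot
import cv2
plan(bot.sense(),[.596,-.231,.2],np.pi/2)
d=bot.snapshot("wrist");pickle.dump(d,open("pics/wrist4.pkl","wb"));cv2.imwrite("pics/wrist4.png",d["image"][:,:,::-1])
E
```

```text
time: 10.7
ee_pos: [0.4268, 0.2031, 0.2973]
eef_rot: [-1.212, 1.209, 1.213]
contact_force: [-0.1, 0.3, -0.2]
finger_gap: 0.701
time: 11.9
ee_pos: [0.5818, -0.194, 0.2968]
eef_rot: [-1.206, 1.211, 1.21]
contact_force: [1.0, 1.2, 0.7]
finger_gap: 0.701
ee [ 0.5818 -0.194   0.2968] q [-0.36 -0.03  1.48 -0.    1.69 -1.93] F [1.  1.2 0.7] gap 0.701 t 11.9 jawyaw 1.5689
turn shares [-0.0006  0.0002 -0.0008] | shift shares in target frame [ 0.1936 -0.0284 -0.0741] in current [ 0.1935 -0.029  -0.0742]
```

View pics/wrist4.png

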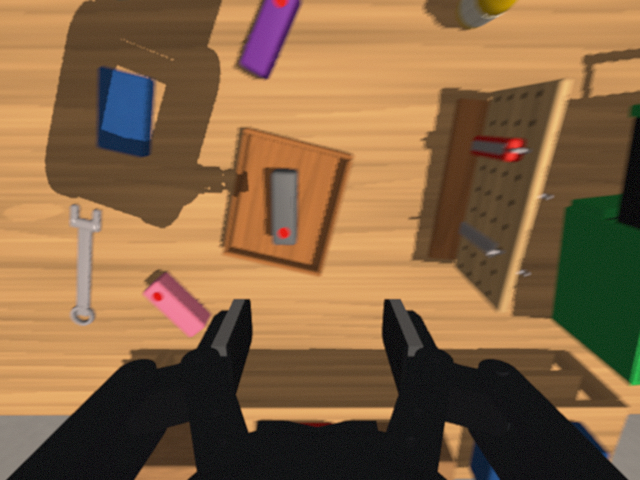

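Wrist view: the grey light with red button (284,232) is in the tray at (285,207), top corners ≈(274,170), (296,170), (297,244), (273,244). Pink (175,305) and purple (268,40) are clearly separate.

```bash
python3 - <<'E'
from h import *
from bench import bot
import cv2
np.set_printoptions(precision=4,suppress=True)
w=load("wrist4");a,b=load("scene0"),load("side0")
for q in((274,170),(296,170),(297,244),(273,244)):print(ray(w,q,.042))
L=np.array([[-.045,.015,.042],[.045,.015,.042],[.045,-.015,.042],[-.045,-.015,.042]])
o=[(a,L,[(271.7,297),(300.7,324.3),(291,334.3),(262.3,304.3)]),(b,L[[2,3,0,1]],[(285,219.3),(322,220.7),(322.3,227.3),(284.7,226.3)][::1]),(w,L[[0,1,2,3]],[(296,170),(297,244),(273,244),(274,170)])]
b4=np.array([(285,219.3),(322,220.7),(322.3,227.3),(284.7,226.3)])
for s in([o[0]],[o[1]],[o[2]],o):print(*fit(s,[.596,-.231,0]))
p=fit(o,[.596,-.231,0])[0]
plan(bot.sense(),[p[0],p[1],.012],np.pi/2+p[2])
# bell: unoccluded bbox edges
D={n:load(n+"3") for n in("scene","side","wrist")}
t=np.linspace(0,2*np.pi,40);ph=np.linspace(0,np.pi/2,16)
def P(k): # k=0 ellipsoid, 1 spherical cap on cylinder
    q=np.sin(ph)*.034; r=.024*np.cos(ph) if k==0 else np.where(q<.01,.024,np.sqrt(np.maximum(.024**2-(q-.01)**2,0)))
    return np.array([[a*np.cos(x),a*np.sin(x),.076+z] for a,z in zip(r,q) for x in t])
bb={"scene":(380.5,400.5,169.5),"side":(309.5,340.5,324.5),"wrist":(383.5,427.5,221.5,265.5)}
for k in(0,1):
    def res(x):
        r=[]
        for n,v in bb.items():
            q=proj(D[n],P(k)+[x[0],x[1],0]);e=[q[:,0].min(),q[:,0].max(),q[:,1].min(),q[:,1].max()]
            r+=list(np.array(e[:len(v)])-v)
        return r
    s=least_squares(res,[.528,.172],loss="soft_l1");print("bell",k,s.x,np.array(res(s.x)))
E
```

```text
[ 0.5496 -0.2417  0.042 ]
[ 0.5496 -0.2166  0.042 ]
[ 0.6392 -0.2174  0.042 ]
[ 0.6391 -0.2468  0.042 ]
[ 0.5973 -0.2301 -0.011 ] [1.7203 2.0491 0.3729 2.2632]
[ 0.5939 -0.2303  0.0365] [0.1147 0.4253 0.0574 0.5554]
[ 0.5944 -0.231  -0.0217] [1.377  0.4096 0.1657 2.9331]
[ 0.5948 -0.231  -0.016 ] [2.2773 0.7079 1.6111 3.3964 0.5833 0.3819 0.7058 1.106  1.2019 0.6041
 0.2984 3.0989]
ee [ 0.5825 -0.1964  0.2961] q [-0.37 -0.02  1.48 -0.    1.69 -1.93] F [-1.2 -2.5 -0.5] gap 0.702 t 11.95 jawyaw 1.5676
turn shares [ 0.0041  0.     -0.001 ] | shift shares in target frame [ 0.5682 -0.0257 -0.0687] in current [ 0.5681 -0.0266 -0.0691]
bell 0 [0.5295 0.1712] [-1.3683 -0.6742  0.7662 -0.7894 -2.3799  2.1163 -0.7568 -0.0492  0.122
 -0.3185]
bell 1 [0.5284 0.172 ] [-1.5394 -0.3622 -0.2367 -0.1232 -1.4179  1.4296 -1.6443  0.9154 -0.6186
  0.9298]
```

```bash
python3 -m jog '[[0.02,-0.01,-0.03,0.003,0,0],[0.04,-0.016,-0.038,0,0,0],[0.07,0,0,0,0,0],[0.07,0,0,0,0,0],[0.07,0,0,0,0,0],[0.07,0,0,0,0,0],[0.07,0,0,0,0,0],[0.06,0,0,0,0,0],[0.05,0,0,0,0,0],[0.03,0,0,0,0,0],[0.02,0,0,0,0,0],[0,0,0,0,0,0]]'
python3 -c "
from h import *
from bench import bot
plan(bot.sense(),[.595,-.231,.011],np.pi/2-.012)"
```

```text
time: 13.15
ee_pos: [0.5939, -0.2257, 0.0126]
eef_rot: [-1.2, 1.215, 1.203]
contact_force: [-0.4, -0.4, 0.2]
finger_gap: 0.7
ee [ 0.5939 -0.2257  0.0126] q [-0.4   0.17  1.74  0.    1.22 -1.96] F [-0.4 -0.4  0.2] gap 0.7 t 13.15 jawyaw 1.5604
turn shares [ 0.0005  0.0002 -0.0005] | shift shares in target frame [ 0.0031 -0.0023 -0.0105] in current [ 0.0031 -0.0023 -0.0105]
```

```bash
python3 -m jog '[[0.002,-0.002,-0.011,0,0,0],[0,0,0,0,0,0],[0,0,0,0,0,0]]'
python3 -m jog '[[0,0,0,0,0,0],[0,0,0,0,0,0],[0,0,0,0,0,0],[0,0,0,0,0,0],[0,0,0,0,0,0],[0,0,0,0,0,0],[0,0,0,0,0,0],[0,0,0,0,0,0]]' 0 45
python3 -m jog '[[-0.01,0,0,0,0,0],[-0.02,0,0,0,0,0],[-0.04,0,0,0,0,0],[-0.06,0,0,0,0,0],[-0.06,0,0,0,0,0],[-0.06,0,0,0,0,0],[-0.06,0,0,0,0,0],[-0.06,0,0,0,0,0],[-0.06,0,0,0,0,0],[-0.04,0,0,0,0,0],[-0.02,0,0,0,0,0],[0,0,0,0,0,0]]'
python3 - <<'E'
from h import *
from bench import bot
import cv2
plan(bot.sense(),[.529,.172,.3],np.pi/2+.1134)
for n in("scene","side"):
    d=bot.snapshot(n);pickle.dump(d,open(f"pics/{n}5.pkl","wb"));cv2.imwrite(f"pics/{n}5.png",d["image"][:,:,::-1])
    globals()[n]=d["image"]
cv2.imwrite("pics/c5.png",np.hstack([scene[120:420,150:450],side[60:360,200:500]])[:,:,::-1])
E
```

```text
time: 13.45
ee_pos: [0.5958, -0.2319, 0.0138]
eef_rot: [-1.202, 1.214, 1.2]
contact_force: [0.4, 0.3, 0.2]
finger_gap: 0.702
time: 14.25
ee_pos: [0.5956, -0.2316, 0.0133]
eef_rot: [-1.202, 1.214, 1.201]
contact_force: [-0.9, 0.4, 5.8]
finger_gap: 0.344
time: 15.45
ee_pos: [0.5956, -0.2316, 0.2592]
eef_rot: [-1.203, 1.213, 1.2]
contact_force: [0.1, -0.3, -1.9]
finger_gap: 0.346
ee [ 0.5956 -0.2316  0.2592] q [-0.41  0.03  1.49 -0.    1.62 -1.97] F [ 0.1 -0.3 -1.9] gap 0.346 t 15.45 jawyaw 1.5604
turn shares [-0.0394 -0.0003  0.0005] | shift shares in target frame [-0.0815  0.041   0.8171] in current [-0.0824  0.1415  0.8057]
```

View pics/c5.png

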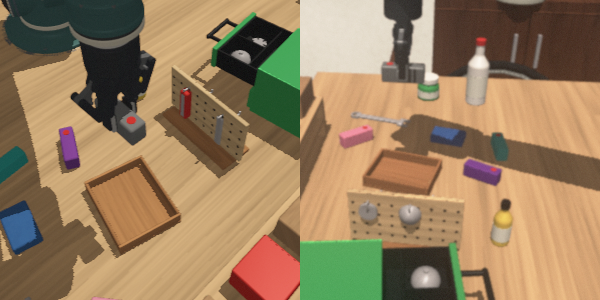

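Light held (gap 29 mm), tray empty, light at crop (130,125) in the scene view. Now carry it over the pegboard.

```bash
python3 -m jog '[[-0.04,0,0,-0.02,0,0],[-0.04,0,0,-0.019,0,0],[0,0.002,0.04,0,0,0],[0,0.004,0.06,0,0,0],[0,0.004,0.06,0,0,0],[0,0.004,0.06,0,0,0],[0,0.004,0.06,0,0,0],[0,0.004,0.06,0,0,0],[0,0.004,0.06,0,0,0],[0,0.004,0.06,0,0,0],[0,0.004,0.06,0,0,0],[0,0.004,0.06,0,0,0]]'
python3 -m jog '[[0,0.003,0.06,0,0,0],[0,0.003,0.06,0,0,0],[0,0,0.06,0,0,0],[0,0,0.04,0,0,0],[0,0,0.02,0,0,0],[0,0,0,0,0,0],[0,0,0,0,0,0]]'
python3 -c "
from h import *
from bench import bot
plan(bot.sense(),[.529,.172,.153],np.pi/2+.1134)"
```

```text
time: 16.75
ee_pos: [0.543, 0.0563, 0.2958]
eef_rot: [-1.29, 1.156, 1.292]
contact_force: [0.2, 0.8, -1.3]
finger_gap: 0.344
time: 17.45
ee_pos: [0.5275, 0.173, 0.2971]
eef_rot: [-1.291, 1.155, 1.292]
contact_force: [-0.2, 0.2, -1.2]
finger_gap: 0.341
ee [0.5275 0.173  0.2971] q [ 0.27 -0.15  1.6  -0.    1.69 -1.41] F [-0.2  0.2 -1.2] gap 0.341 t 17.45 jawyaw 1.6827
turn shares [-0.0005 -0.0001 -0.0003] | shift shares in target frame [ 0.2882 -0.0027 -0.0024] in current [ 0.2882 -0.0029 -0.0023]
```

```bash
python3 -m jog '[[0.02,-0.003,-0.002,0,0,0],[0.04,0,0,0,0,0],[0.05,0,0,0,0,0],[0.05,0,0,0,0,0],[0.04,0,0,0,0,0],[0.03,0,0,0,0,0],[0.02,0,0,0,0,0],[0.01,0,0,0,0,0],[0.01,0,0,0,0,0],[0,0,0,0,0,0],[0,0,0,0,0,0]]'
python3 - <<'E'
from h import *
from bench import bot
import cv2
plan(bot.sense(),[.529,.172,.153],np.pi/2+.1134)
o=[]
for n,(x,y) in {"scene":(330,90),"side":(230,230)}.items():
    d=bot.snapshot(n);pickle.dump(d,open(f"pics/{n}6.pkl","wb"))
    o.append(cv2.resize(d["image"][y:y+150,x:x+130],None,fx=3,fy=3,interpolation=cv2.INTER_CUBIC))
cv2.imwrite("pics/c6.png",np.hstack(o)[:,:,::-1])
E
```

```text
time: 18.55
ee_pos: [0.5295, 0.1727, 0.1634]
eef_rot: [-1.291, 1.153, 1.291]
contact_force: [0.4, -0.4, -1.4]
finger_gap: 0.345
ee [0.5295 0.1727 0.1634] q [ 0.27 -0.12  1.78  0.    1.47 -1.41] F [ 0.4 -0.4 -1.4] gap 0.345 t 18.55 jawyaw 1.6828
turn shares [-0.0004  0.      0.0002] | shift shares in target frame [ 0.0208  0.0011 -0.0012] in current [ 0.0208  0.0012 -0.0012]
```

View pics/c6.png

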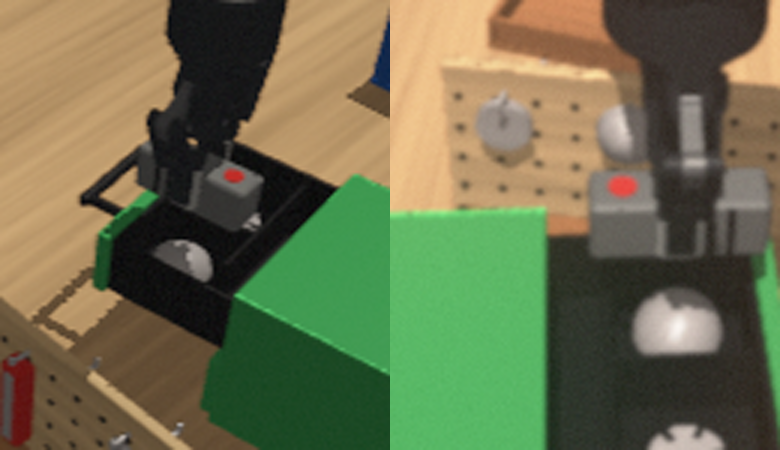

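Held light: the side view shows its camera-facing bottom edge from (297.3,315.3) to (356,314.3), and the scene view shows the rear bottom corner at ≈(409.3,166.7). The bell is clear below, and the light is untilted. Check against the prediction.

```bash
python3 - <<'E'
from h import *
np.set_printoptions(precision=4,suppress=True)
a,b=load("scene6"),load("side6")
c=[.5295,.1727,.1134]
def pts(z): return world(c,[[.045,.015,z],[-.045,.015,z],[.045,-.015,z],[.045,-.015,z+.036],[.045,.015,z+.036]])
for z in(.150,.156,.162):
    print(z,"side",proj(b,pts(z))[:2].ravel(),"scene rear-right bottom/top",proj(a,pts(z))[2:].ravel())
# free fit of (x,y,z), yaw fixed
S=np.array([(297.3,315.3),(356,314.3)]);C=np.array([(409.3,166.7),(418,150.3)])
def f(p):
    L=lambda l:world([p[0],p[1],.1134],[l])+[0,0,p[2]]
    return np.concatenate([(proj(b,L([.045,.015,0]))-S[0]).ravel(),(proj(b,L([-.045,.015,0]))-S[1]).ravel(),(proj(a,L([.045,-.015,0]))-C[0]).ravel()])
r=least_squares(f,[.53,.17,.156]);print(r.x,r.fun)
E
```

```text
0.15 side [295.3893 320.9776 354.9706 319.116 ] scene rear-right bottom/top [407.7252 170.2426 410.3698 157.2105 417.6753 150.1686]
0.156 side [295.3458 318.1389 355.2305 316.2904] scene rear-right bottom/top [408.1553 168.1234 410.826  154.9624 418.1599 147.9231]
0.162 side [295.3019 315.271  355.4931 313.4359] scene rear-right bottom/top [408.5895 165.9834 411.2868 152.6916 418.6493 145.6554]
[0.5283 0.1728 0.1609] [-1.1642  0.572   0.2713 -0.2663 -1.2323 -0.6047]
```

```bash
python3 - <<'E'
from h import *
a,b=load("scene6"),load("side6")
for c in(302,306,310,346,350): print("side col",c,list(zip(range(306,324),b["image"][306:324,c].mean(1).astype(int))))
for r in(300,306): print("side row",r,list(zip(range(290,302),b["image"][r,290:302].mean(1).astype(int))),list(zip(range(350,362),b["image"][r,350:362].mean(1).astype(int))))
for c in(404,408,412): print("scene col",c,list(zip(range(142,174),a["image"][142:174,c].mean(1).astype(int))))
E
```

```text
side col 302 [(306, np.int64(95)), (307, np.int64(96)), (308, np.int64(99)), (309, np.int64(95)), (310, np.int64(95)), (311, np.int64(95)), (312, np.int64(92)), (313, np.int64(93)), (314, np.int64(90)), (315, np.int64(75)), (316, np.int64(50)), (317, np.int64(42)), (318, np.int64(41)), (319, np.int64(39)), (320, np.int64(39)), (321, np.int64(39)), (322, np.int64(41)), (323, np.int64(38))]
side col 306 [(306, np.int64(97)), (307, np.int64(97)), (308, np.int64(93)), (309, np.int64(95)), (310, np.int64(95)), (311, np.int64(93)), (312, np.int64(95)), (313, np.int64(93)), (314, np.int64(90)), (315, np.int64(73)), (316, np.int64(50)), (317, np.int64(37)), (318, np.int64(36)), (319, np.int64(37)), (320, np.int64(35)), (321, np.int64(39)), (322, np.int64(37)), (323, np.int64(37))]
side col 310 [(306, np.int64(96)), (307, np.int64(95)), (308, np.int64(95)), (309, np.int64(97)), (310, np.int64(97)), (311, np.int64(91)), (312, np.int64(93)), (313, np.int64(92)), (314, np.int64(88)), (315, np.int64(72)), (316, np.int64(45)), (317, np.int64(43)), (318, np.int64(37)), (319, np.int64(37)), (320, np
[... 3311 characters left out ...]
0))]
scene col 412 [(142, np.int64(14)), (143, np.int64(11)), (144, np.int64(14)), (145, np.int64(13)), (146, np.int64(66)), (147, np.int64(109)), (148, np.int64(111)), (149, np.int64(111)), (150, np.int64(111)), (151, np.int64(111)), (152, np.int64(108)), (153, np.int64(102)), (154, np.int64(86)), (155, np.int64(63)), (156, np.int64(56)), (157, np.int64(55)), (158, np.int64(55)), (159, np.int64(54)), (160, np.int64(52)), (161, np.int64(52)), (162, np.int64(52)), (163, np.int64(83)), (164, np.int64(103)), (165, np.int64(128)), (166, np.int64(46)), (167, np.int64(18)), (168, np.int64(13)), (169, np.int64(20)), (170, np.int64(31)), (171, np.int64(27)), (172, np.int64(19)), (173, np.int64(17))]
```

```bash
python3 -m jog '[[0.008,0.001,-0.001,0,0,0],[0.008,0,0,0,0,0],[0.002,0,0,0,0,0],[0,0,0,0,0,0],[0,0,0,0,0,0],[0,0,0,0,0,0],[0,0,0,0,0,0],[0,0,0,0,0,0],[0,0,0,0,0,0],[0,0,0,0,0,0]]'
python3 - <<'E'
from h import *
from bench import bot
import cv2
s=bot.sense();plan(s,[.529,.172,.154],np.pi/2+.1134);print(np.abs(s["joint_vel"]).max())
W=bot.snapshot("wrist")["image"]; S=bot.snapshot("scene")["image"];D=bot.snapshot("side")["image"]
cv2.imwrite("pics/c7.png",np.hstack([cv2.resize(W,(400,300)),cv2.resize(D[240:390,220:420],(400,300))])[:,:,::-1])
E
```

```text
time: 19.65
ee_pos: [0.5289, 0.1721, 0.1538]
eef_rot: [-1.291, 1.154, 1.291]
contact_force: [0.1, 0.7, -1.1]
finger_gap: 0.343
ee [0.5289 0.1721 0.1538] q [ 0.27 -0.11  1.8   0.    1.46 -1.41] F [ 0.1  0.7 -1.1] gap 0.343 t 19.65 jawyaw 1.6829
turn shares [-0.0004  0.      0.    ] | shift shares in target frame [-0.0003 -0.0003 -0.0002] in current [-0.0003 -0.0003 -0.0002]
0.001303588507962917
```

View pics/c7.png

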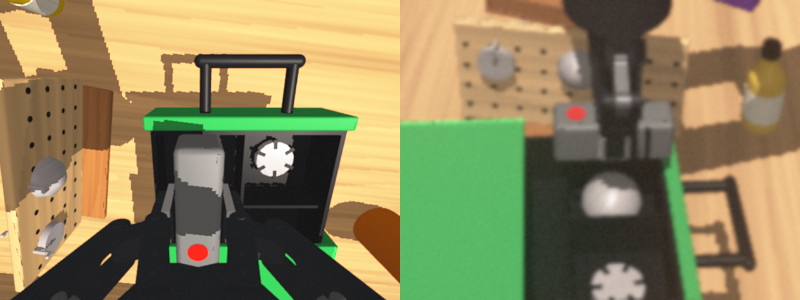

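The wrist view shows the light at (198,200), square with the drawer and over the bell's bay. The side view shows it clear of the drawer, with the bell centred below at (611,195). The oil bottle is still standing and the arm is still. Handing in.

```bash
python3 -c "
from bench import bot
print(bot.sign_off())"
```

```text
the job is handed in; nothing more can be done
None
```

I pulled the upper drawer out to its stop, then took the grey light from the tray and carried it over the pegboard. I handed the job in at about 19.7 s with the arm still and the light held level over the bell.

**Last checks**
- **Drawer:** the reaction rose to 18 N after 108.5 mm of pull, so it is at its stop. I saw no sign of it moving afterwards.
- **Position:** the TCP ended at (0.529, 0.172), within 1 mm of my estimate of the bell's centre. My bell estimates differed by 1–2 mm depending on the assumed dome shape. The jaws are within about 0.1° of square to the measured sliding direction.
- **Contact:** the wrist force was only the light's weight, and the grip was steady at a 29 mm gap. In the last pictures the light touched nothing but the gripper, and the oil bottle and pegboard looked untouched. I did not look at the patch tin again in the final pictures; the arm never went near it.

**Disagreement on height:** arm kinematics put the light's underside at 0.1465 m, which is 20.5 mm above the drawer's front edge. The cameras read higher: the scene camera by about 1–3 mm and the side camera by about 5 mm. Rounded edges and blur may explain part of that. I set the height between the two, so the true gap is probably 20–23 mm, or about 25 mm if the side camera is right.

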